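# Clear the pump cover and hold it raised at its tab

## Robot

A 7-joint arm with a two-finger parallel gripper is mounted at the origin on the work surface. World frame = base frame: x ahead of the robot, y to its left, z up, the work surface at z = 0. Lengths are in m, angles in rad, forces in N, time in s.
With the tool pointing down it reaches from about 0.4 to 0.75 m from the base axis. Payload 19.5 kg.
Tool frame: the origin (TCP) lies at the very end of the fingers, on their centre line; the grasp point (between the pads) lies 19 mm behind it; z points along the fingers, x is the direction in which the jaws open and shut, and the axes are right-handed (so a half turn about z gives the same grasp; the last joint's range is limited). The gripper opens to 85 mm and grips with 20 to 120 N. Pads are 22 mm wide; open, the fingers measure 114 mm over their backs; the gripper's body (76 mm by 85 mm) begins 54 mm behind the grasp point. The pads swing forward as they close: fully open they stand 13 mm farther back than shut.
Start: joints at [1.196, 0.707, -0.028, 1.485, 0.022, 0.951, -0.075], TCP at [0.188, -0.543, 0.21] pointing down, gripper open.
Joint ranges: [-2.71, 2.71], [-0.32, 2.16], [-1.57, 1.52], [0, 2.45], [-1.46, 4.6], [0, 2.02], [-2.83, 2.83]. Speed limits (rad/s): [1.89, 1.89, 2.57, 2.57, 3.01, 3.01, 3.01].

## Interface

Orientations are given as a rotation vector (axis times angle).
In Python, from station import arm gives the robot as it stands.
- The arm moves only by the shell command python3 -m crank 'ROWS' [FORCE]. ROWS is JSON, a list of rows, each an object with "linear": the shift along the world's x, y, z in m, a list of three; "roll": the turn about the world's z in rad; "grip": the closure in counts, from 0 (fully open) to 255 (shut). A call has 1 to 10 rows; each row shifts and turns the commanded pose from where the row before left it; what a row does not reach is not made up. A row lasts 1/12 s, in which the tool goes at most 41.7 mm and 7.16 degrees, less where a joint would pass 70% of its speed; a pose out of reach is approached as far as the arm can. A call with a gripper value outside its range is refused whole. The fingers move at their own pace and stop on an object; FORCE is the grip in N (left out, the last holds). Time passes only in rows, so rows that do not move let the fingers close. It gives the time, the measured TCP pose, the force and the opening at its end, in the units of the state.
- arm.get_state(): the state, without advancing time (a new reading comes with each control period).
- arm.read_camera(name): name is "scene" or "top"; returns the picture (384x512x3 uint8, blue, green, red); there is no depth.
- arm.camera_model(name): a dict with "fx", "fy", "cx", "cy" (pixels), "origin" and "attitude" of the camera in the world. Camera axes: x right, y down, z forward; pixel columns grow to the right and rows downward; lengths in m; the calibration is good to about 2 mm. A picture is of the moment at which its call begins. camera_model takes no time and is no camera call.
- arm.sign_off(): hands the job in, once; it reports no verdict.
Trained networks look in the newest picture that a camera, given by its name, has taken for a name from the list of things; names that differ only in an ending like _2 or _b are one class to them, and where a whole thing is asked for, a point or a joint stands for the part that bears it (a point fixed in the world has none). Each returns a list of dicts, best first, with "confidence" (0 to 1); they miss things now and then, are a little off and sometimes report something else, mostly with a low value. They report only what shows in the picture. A call takes as long as a camera call.
- arm.look_for(camera, target): "xy" ([column, row] in pixels, amid what is visible of it).
The state is a dict: "t": time; "joint_positions": joint angles; "qd": joint speeds; "tau": joint torques, N m; "tool_pos": TCP position; "ee_rot": TCP orientation; "contact_force": force on the tool from outside, world axes, zero at the start; "moment": the same for the moment, N m; "finger_gap": finger opening in m.
Only numpy, scipy, OpenCV 4.12 (cv2) and the standard library are available. Lean on these libraries where they do the work, as an engineer would, in place of code of your own. Each camera call takes 0.05 s, during which the arm holds its last target. There are 200 camera calls.

## Task

The tubes of the flow analyser's pump are about to be changed. Take the bottle that was left on the pump's steel cover and stand it upright in the free end of the drip tray with the other bottles; then lift the sprung cover by its bar handle until its pointer stands at the tab clamped on the quadrant, and finish still holding it there, steady, so that a colleague can thread the tubes with both hands. Leave the tab as it is set, and everything else where it stands.

Things in the scene. Friction and masses are not known exactly. Their poses are not given: they have to be found in the camera images.
- pump: the tube pump, fixed: cream box 320 (x) x 240 (y) x 101 mm tall under a flat steel cover. Origin: centre of the underside, on the bench. The cover's hinge runs along the pump's x axis, 85 mm to +y and 106 mm up; the cover's free edge is on the -y side. Beyond the cover's +x end, 140 mm from the origin, a 5 mm quadrant plate stands up to 225 mm above the bench
- cover (a joint): angle of the sprung steel cover, rad: 0 closed (flat), growing as its free edge rises, at most 1.25. Cover 260 (x) x 165 (y) x 6 mm, 0.4 to 0.7 kg; closed, its top face is 109 mm above the bench. Spring and weight always push it shut: 5 to 9 N at the handle, along its arc
- hinge (a point): point on the cover's hinge line, at the middle of its length, level with the middle of the cover's plate; the cover turns about the pump's x axis through it
- handle (a point): the cover's handle: round black bar 12 mm thick, 110 mm long, parallel to the hinge, on two posts 96 mm apart. Origin: middle of the bar, 130 mm from the hinge line and 41 mm above the plate's middle (38 mm above its top face). Axes turn with the cover (x along the bar; the pump's axes when closed). Fingers across the bar may stay vertical: it turns between them
- pointer (a point): tip of the small steel pointer fixed to the +x end of the cover, 136 mm from the hinge line, in the plane of the cover's plate, just outside the quadrant's rim
- tab (a joint): angle in rad about the hinge line at which the clamp tab is set on the quadrant (0.45 to 0.85), measured like the cover's angle: the pointer stands at the tab when cover equals tab
- tab_mark (a point): outer end of the white line in the middle of the tab: a dark 16 mm wide steel clamp with a brass thumb screw on the quadrant's rim, 127 mm from the hinge line; it marks how high the cover is to be held
- bottle: the sample bottle standing on the steel cover, between handle and hinge: white, 48 mm wide, 85 mm tall, grey screw cap 43 mm wide and 16 mm tall. 0.08 to 0.17 kg. Origin: centre of its underside, z up
- tray: white drip tray fixed on the bench, left or right of the pump: 210 (its x) x 150 (its y) x 28 mm, walls and floor 4 mm. Origin: centre of its underside. Two bottles stand in its +x end, 62 mm from the centre; the -x end is free
- bottle_b: bystander: white 48 mm wide, 85 mm tall bottle standing in the far (+x) end of the tray, towards the tray's +y. Origin: centre of its underside
- bottle_c: bystander: the same kind of bottle in the far end of the tray, towards its -y. Origin: centre of its underside
- rack: bystander: grey rack 190 x 75 mm with capped glass tubes, 86 mm tall. Origin: centre of its underside
- beaker: bystander: glass beaker 68 mm wide, 85 mm tall. Origin: centre of its underside
- dish: bystander: flat glass dish 68 mm wide, 14 mm tall. Origin: centre of its underside
- driver: bystander: grey-handled screwdriver 170 mm long. Origin: centre of its underside
- tipbox: bystander: white pipette-tip box 122 x 82 mm, 66 mm tall. Origin: centre of its underside

How it is judged:
By the outcome, as a careful person would: the job done as asked, in the order asked, and still so for the second after the job is handed in, while the arm keeps its last pose, push and grip.
It also fails if it takes over 54 s, if anything falls off the work surface, if the arm or the gripper's body presses on something with over 40 N, if the wrist force passes 120 N, or if a joint passes its speed limit or range.

## Working session

There is one attempt and no reset: what is moved stays moved. The work goes in short steps, Python scripts to look and compute and a shell command to move; the robot and the scene stay as the last step left them, time stands still between calls to the robot, and variables do not carry over. Pictures are saved under pics/ and viewed, about 8 in all and at most 12, crops included, and the job is handed in when it is done.

```bash
mkdir -p pics; ls; cat > h.py <<'E'
import numpy as np, cv2
from station import arm
from scipy.spatial.transform import Rotation as R
def cam(n):
    m=arm.camera_model(n); A=np.array(m["attitude"],float)
    if A.size==3: A=R.from_rotvec(A.ravel()).as_matrix()
    elif A.size==4: A=R.from_quat(A.ravel()).as_matrix()
    return m,np.array(m["origin"],float),A
def proj(n,P):
    m,o,A=cam(n); c=(np.atleast_2d(P)-o)@A
    return np.c_[m["fx"]*c[:,0]/c[:,2]+m["cx"],m["fy"]*c[:,1]/c[:,2]+m["cy"]]
def ray(n,uv):
    m,o,A=cam(n); d=A@[(uv[0]-m["cx"])/m["fx"],(uv[1]-m["cy"])/m["fy"],1]
    return o,d/np.linalg.norm(d)
def atz(n,uv,z):
    o,d=ray(n,uv); return o+d*(z-o[2])/d[2]
E
python3 - <<'E'
from h import *
print(arm.get_state())
for n in("scene","top"):
    print(arm.camera_model(n))
    cv2.imwrite(f"pics/{n}0.png",arm.read_camera(n))
    for t in("pump","handle","hinge","pointer","tab_mark","bottle","tray","rack","beaker","tipbox"):
        print(n,t,[(np.round(r["xy"],1).tolist(),round(r["confidence"],2)) for r in arm.look_for(n,t)[:4]])
E
```

```text
pics
{'t': 0.0, 'joint_positions': array([ 1.19633031,  0.70709209, -0.02763265,  1.48500289,  0.02197924,
        0.95088835, -0.07551492]), 'qd': array([ 1.16172213e-03, -6.15505702e-04,  1.46959577e-03, -1.26519085e-04,
        5.57614825e-04,  4.61263256e-04,  7.11722609e-05]), 'tau': array([ 1.67330170e-03, -8.83183622e+01,  1.23460013e+00, -2.36151731e+01,
        1.68107240e-02,  6.63775616e-03,  1.09592523e-05]), 'tool_pos': array([ 0.18774606, -0.54318198,  0.20983267]), 'ee_rot': array([-2.55814764e+00,  1.82251263e+00,  1.40052257e-03]), 'contact_force': array([0.12394003, 1.30747098, 0.14250416]), 'moment': array([-0.032992  ,  0.02287977, -0.04824103]), 'finger_gap': 0.08561595140170375}
{'fx': 476.6680616586354, 'fy': 476.6680616586354, 'cx': 254.92003587564236, 'cy': 194.43544835028467, 'origin': array([1.21726846, 0.44110052, 1.24762954]), 'attitude': array([-1.33645696, -2.39562717,  0.7770106 ])}
scene pump [([252.9, 209.0], 0.67), ([126.6, 209.8], 0.45)]
scene handle [([257.1, 197.3], 0.66)]
scene hinge [([252.2, 197.4], 0.83), ([332.2, 301.5], 0.71), ([383.1, 268.
[... 292 characters left out ...]
.3, 211.9], 0.36)]
scene tipbox [([330.1, 304.6], 0.57)]
{'fx': 409.7843498582406, 'fy': 409.7843498582406, 'cx': 256.0979552624338, 'cy': 183.40327045501326, 'origin': array([0.41024061, 0.00398701, 1.13631612]), 'attitude': array([-2.15671361,  2.1517519 , -0.14229152])}
top pump [([255.9, 189.9], 0.95)]
top handle [([258.5, 191.3], 0.62)]
top hinge [([256.4, 188.9], 0.8)]
top pointer [([256.3, 186.7], 0.75)]
top tab_mark [([263.0, 126.6], 0.56)]
top bottle [([131.7, 192.5], 0.89), ([256.6, 185.2], 0.74), ([103.4, 193.8], 0.66), ([243.3, 221.5], 0.63)]
top tray [([126.8, 227.2], 0.64)]
top rack [([396.5, 215.8], 0.75)]
top beaker [([170.0, 267.3], 0.93)]
top tipbox [([135.4, 135.2], 0.55)]
```

```bash
python3 - <<'E'
import cv2
a=cv2.imread("pics/scene0.png");cv2.imwrite("pics/s1.png",cv2.resize(a[110:340,110:440],(800,558),interpolation=2))
a=cv2.imread("pics/top0.png");cv2.imwrite("pics/t1.png",cv2.resize(a,(768,576),interpolation=2))
E
```

```text
(no output)
```

View pics/s1.png

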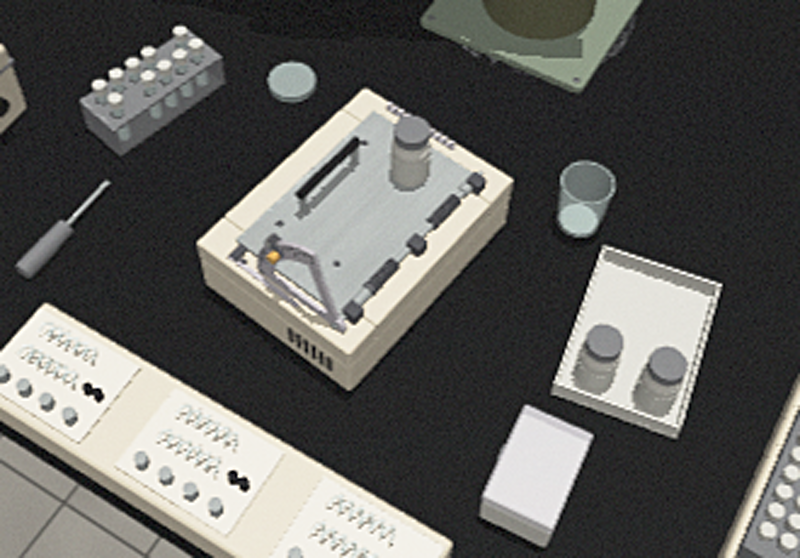

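View pics/t1.png

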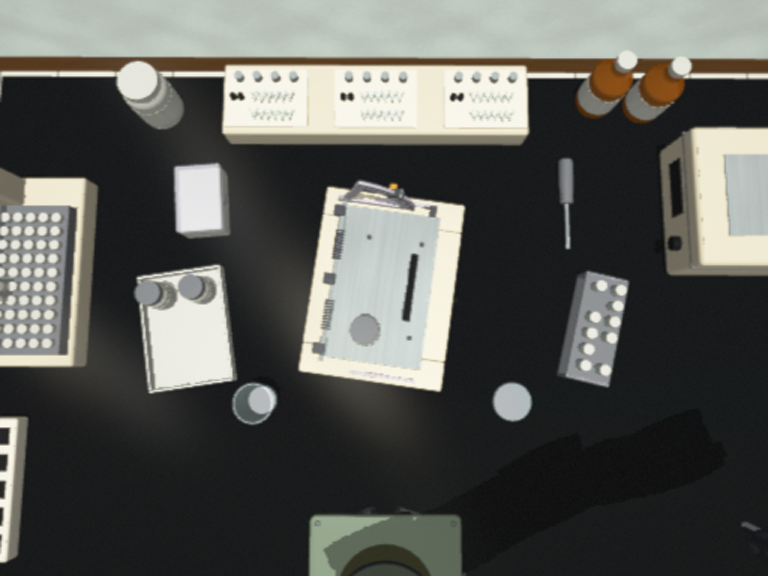

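Pump: hinge on the +y (image-left) side, quadrant at the far +x end (screw at scene px ≈222,216). The bottle cap is at top ≈(243,220). The tray is on the left, its free end near the robot, with the beaker near its corner.

```bash
cat > fit.py <<'E'
from h import *
from scipy.optimize import least_squares
V=lambda p:np.array(p)/1.5
S=lambda p:np.array(p)/(800/330)+110
def T(q,P): c,s=np.cos(q[2]),np.sin(q[2]); P=np.atleast_2d(P); return np.c_[q[0]+c*P[:,0]-s*P[:,1],q[1]+s*P[:,0]+c*P[:,1],P[:,2]]
def fitpose(P,obs,q0):
    f=lambda q:np.concatenate([(proj(n,T(q,P))-o).ravel() for n,o in obs])
    r=least_squares(f,q0,loss="soft_l1"); return r.x,r.fun
P=np.array([[.16,.12,.101],[.16,-.12,.101],[-.16,-.12,.101],[-.16,.12,.101]])
q,r=fitpose(P,[("top",V([(327,187),(464,206),(441,390),(300,371)])),("scene",S([(350,352),(200,243),(368,88),(513,182)]))],[.4,0,-.1])
P2=np.array([[.105,.075,.028],[.105,-.075,.028],[-.105,-.075,.028],[-.105,.075,.028]])
t,r2=fitpose(P2,[("top",V([(138,275),(222,265),(236,380),(150,391)])),("scene",S([(678,426),(553,384),(604,247),(721,285)]))],[.4,.3,0])
E
python3 - <<'E'
from fit import *
print("pump",q,np.round(r,1));print("tray",t,np.round(r2,1))
print("robotside dist beaker")
def tri(a,b):
    (o1,d1),(o2,d2)=ray("top",a),ray("scene",b)
    k=np.linalg.lstsq(np.c_[d1,-d2],o2-o1,rcond=None)[0]; p,s=o1+k[0]*d1,o2+k[1]*d2
    return (p+s)/2,np.linalg.norm(p-s)
print("cap",tri(V((364,329)),S((411,127))))
for h in(.194,.21): print(h,atz("top",V((364,329)),h),atz("scene",S((411,127)),h))
print("barmid",tri(V((410,287)),S((331,168))),T(q,[0,-.045,.147]), "tray bc",atz("top",V((153,292)),.085),atz("top",V((195,287)),.085))
print("freespot",T(t,[-.058,0,.004]))
for a in np.arange(.4,.9,.05):
    M=T(q,[[.14,.085-.127*np.cos(a),.106+.127*np.sin(a)],[.14,.085-.136*np.cos(0),.106]])
    print(round(a,2),proj("scene",M)[0].round(1),proj("top",M)[0].round(1))
b=[atz("top",V(p),.085) for p in[(255,403)]];print("beaker",b, atz("top",V((262,400)),0))
im=arm.read_camera("scene");cv2.imwrite("pics/s2.png",cv2.resize(im[185:260,200:280],(800,750),interpolation=2)[:600])
im=arm.read_camera("top");cv2.imwrite("pics/t2.png",cv2.resize(im[110:155,210:300],(800,400),interpolation=2))
E
```

```text
pump [ 0.5264629   0.00662582 -0.13564263] [-0.6 -0.4 -0.2 -0.7 -0.4  1.2 -1.8  0.4 -0.6  1.  -2.4 -0.7 -1.8 -1.1
  0.2 -2. ]
tray [0.46086886 0.36127311 0.14530016] [-0.1  0.5 -1.4 -0.6 -2.2 -0.2 -1.   0.6 -0.5  1.2 -1.1 -0.9 -1.1 -1.1
 -0.7 -0.4]
robotside dist beaker
cap (array([0.45057703, 0.03441194, 0.19613021]), np.float64(0.0017220997316159555))
0.194 [0.45107839 0.03372145 0.194     ] [0.44860916 0.03434471 0.194     ]
0.21 [0.45038499 0.03321657 0.21      ] [0.46028172 0.04052154 0.21      ]
barmid (array([ 0.51992546, -0.03649958,  0.14627395]), np.float64(0.005346707490809897)) [[ 0.52037768 -0.03796083  0.147     ]] tray bc [0.51836238 0.40007511 0.085     ] [0.52717428 0.32830875 0.085     ]
freespot [[0.40348004 0.35287533 0.004     ]]
0.4 [215.8 210.7] [275.4 134.3]
0.45 [216.3 210. ] [274.4 133.6]
0.5 [216.9 209.4] [273.4 132.8]
0.55 [217.6 208.9] [272.2 132.1]
0.6 [218.4 208.5] [270.8 131.3]
0.65 [219.3 208.2] [269.4 130.6]
0.7 [220.3 207.9] [267.8 129.8]
0.75 [221.3 207.7] [266.1 129. ]
0.8 [222.5 207.7] [264.2 128.3]
0.85 [223.7 207.7] [262.3 127.5]
beaker [array([0.33152129, 0.21932708, 0.085     ])] [0.33053083 0.22419007 0.        ]
```

View pics/s2.png

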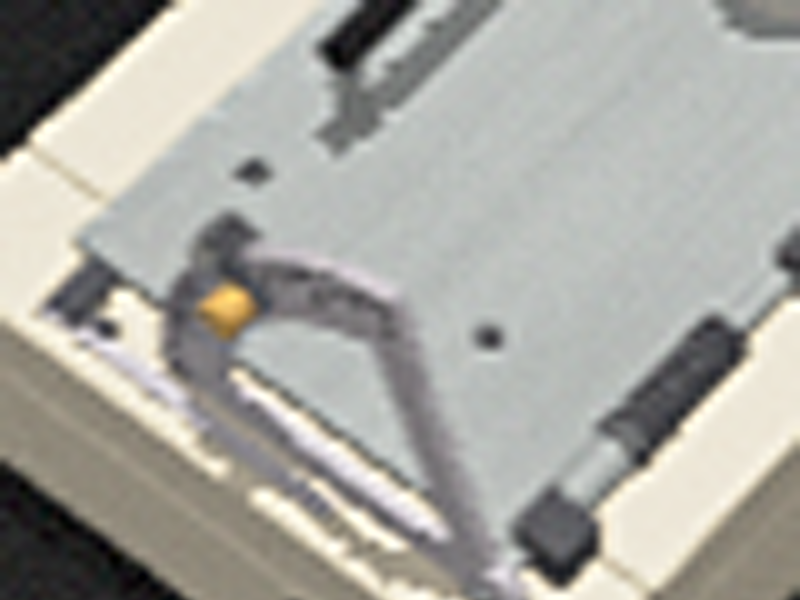

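View pics/t2.png

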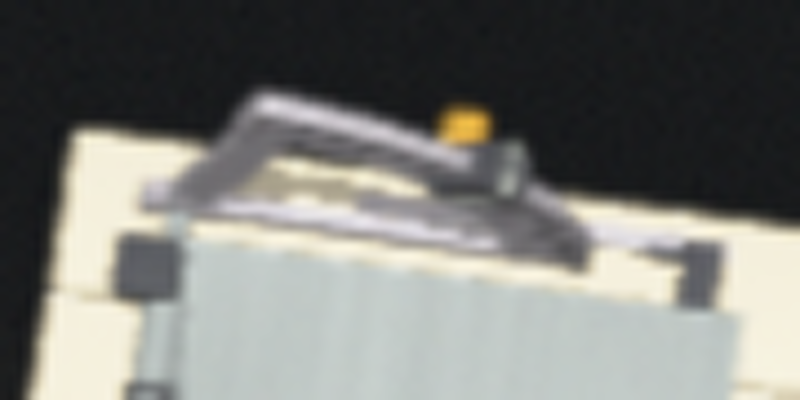

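```bash
python3 - <<'E'
from fit import *
s=8.889
# hinge-block etc: predicted positions of features in both views, as drawn check
P=T(q,[[.14,.085,.106],[.16,.12,.101],[.16,-.12,.101],[.13,-.08,.109],[.13,.085,.106],[.14,.085-.12*np.cos(.8),.106+.12*np.sin(.8)],[.142,.085-.136,.106]])
print(((proj("top",P)-[210,110])*s).round(0).tolist());print(((proj("scene",P)-[200,185])*10).round(0).tolist())
for n in("top","scene"):
  a=[]
  for i in range(6):
    arm.read_camera(n); a+=[x["xy"] for x in arm.look_for(n,"tab_mark")[:1] ]
  print(n,np.round(a,1).tolist())
E
```

```text
[[173.0, 205.0], [66.0, 127.0], [881.0, 237.0], [734.0, 312.0], [168.0, 238.0], [464.0, 165.0], [639.0, 261.0]]
[[486.0, 581.0], [538.0, 712.0], [-99.0, 246.0], [70.0, 236.0], [509.0, 557.0], [240.0, 247.0], [117.0, 323.0]]
top [[255.8, 189.6], [264.1, 130.2], [262.1, 130.6], [267.2, 128.0], [265.0, 128.6]]
scene [[170.8, 146.9], [221.7, 210.7], [220.1, 210.3], [220.8, 213.9], [220.0, 208.8], [254.5, 210.5]]
```

Top view: tab's white line at about top px (267.7,128.6), screw at (262,124); pump fit matches the cover corner within 0.5 px. The tab angle is ≈0.72–0.77, to be refined by direct pointer–tab comparison later. First, go to above the bottle, jaws along the pump's x.

```bash
python3 -m crank '[{"linear":[0.006,0.01,0.035],"roll":0.11,"grip":0},{"linear":[0.015,0.034,0.015],"roll":0.11,"grip":0},{"linear":[0.017,0.037,0],"roll":0.11,"grip":0},{"linear":[0.017,0.037,0],"roll":0.11,"grip":0},{"linear":[0.017,0.037,0],"roll":0.11,"grip":0},{"linear":[0.017,0.037,0],"roll":0.11,"grip":0},{"linear":[0.017,0.037,0],"roll":0.11,"grip":0},{"linear":[0.017,0.037,0],"roll":0.11,"grip":0},{"linear":[0.017,0.037,0],"roll":0.11,"grip":0},{"linear":[0.017,0.037,0],"roll":0.11,"grip":0}]' 40
python3 -m crank '[{"linear":[0.017,0.037,0],"roll":0,"grip":0},{"linear":[0.017,0.037,0],"roll":0,"grip":0},{"linear":[0.017,0.037,0],"roll":0,"grip":0},{"linear":[0.017,0.037,0],"roll":0,"grip":0},{"linear":[0.017,0.037,0],"roll":0,"grip":0},{"linear":[0.017,0.037,0],"roll":0,"grip":0},{"linear":[0,0,0],"roll":0,"grip":0}]'
python3 - <<'E'
from h import *
s=arm.get_state();print(s["t"],s["tool_pos"],R.from_rotvec(s["ee_rot"]).as_matrix()[:,0])
E
```

```text
t: 3.23
tool_pos: [0.3452, -0.2017, 0.2605]
ee_rot: [3.134, -0.209, 0.001]
contact_force: [1.3, -0.8, -0.3]
finger_gap: 0.0857
t: 3.82
tool_pos: [0.4488, 0.026, 0.2603]
ee_rot: [-3.132, 0.203, -0.002]
contact_force: [0.3, 0.5, -0.0]
finger_gap: 0.085
3.8167 [0.44879817 0.02595785 0.26031024] [ 0.99161184 -0.12924717  0.00105974]
```

```bash
python3 -m crank '[{"linear":[0.002,0.008,-0.01],"roll":0,"grip":0},{"linear":[0,0,-0.035],"roll":0,"grip":0},{"linear":[0,0,-0.035],"roll":0,"grip":0},{"linear":[0,0,-0.03],"roll":0,"grip":0},{"linear":[0,0,-0.01],"roll":0,"grip":0},{"linear":[0,0,0],"roll":0,"grip":0}]' 40
python3 -m crank '[{"linear":[0,0,0],"roll":0,"grip":255},{"linear":[0,0,0],"roll":0,"grip":255},{"linear":[0,0,0],"roll":0,"grip":255},{"linear":[0,0,0],"roll":0,"grip":255},{"linear":[0,0,0],"roll":0,"grip":255},{"linear":[0,0,0],"roll":0,"grip":255},{"linear":[0,0,0],"roll":0,"grip":255},{"linear":[0,0,0],"roll":0,"grip":255}]' 40
```

```text
t: 4.32
tool_pos: [0.4479, 0.0265, 0.1384]
ee_rot: [3.134, -0.216, -0.006]
contact_force: [0.1, -0.4, 1.2]
finger_gap: 0.0856
t: 4.98
tool_pos: [0.4493, 0.0265, 0.1413]
ee_rot: [-3.134, 0.217, -0.003]
contact_force: [-0.2, -0.2, 10.0]
finger_gap: 0.0423
```

```bash
python3 - <<'E'
from h import *
im=arm.read_camera("scene")[130:240,200:330];a=cv2.resize(im,(650,550),interpolation=2)
cv2.imwrite("pics/g1.png",a)
print(arm.get_state()["contact_force"],arm.get_state()["finger_gap"])
E
```

```text
[-1.06147812 -1.46111996 11.50345729] 0.04241090934527603
```

View pics/g1.png

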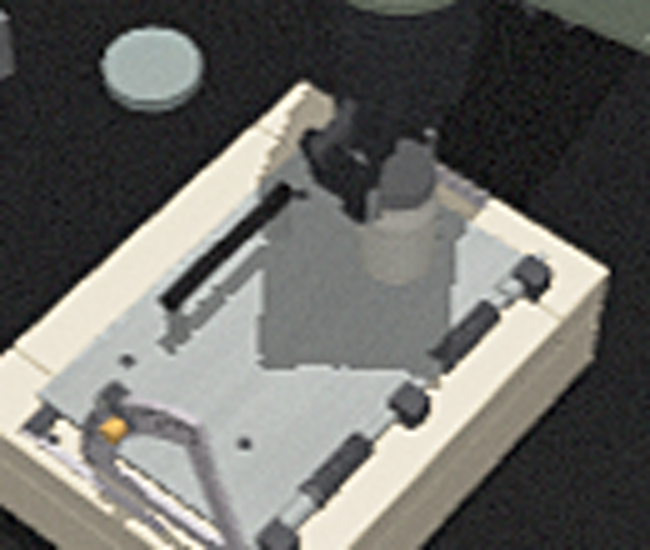

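Bottle still upright, but the grip seems to sit on the cap or shoulder and y is short. Reopen and re-check.

```bash
python3 -m crank '[{"linear":[0,0,0],"roll":0,"grip":0},{"linear":[0,0,0],"roll":0,"grip":0},{"linear":[0,0,0],"roll":0,"grip":0},{"linear":[0,0,0],"roll":0,"grip":0},{"linear":[0,0,0],"roll":0,"grip":0}]' 40
python3 - <<'E'
from h import *
print(arm.get_state()["contact_force"],arm.get_state()["finger_gap"],arm.get_state()["tool_pos"])
p=arm.get_state()["tool_pos"]
print("tcp scene",proj("scene",[p,p+[0.028,0,0],p-[.028,0,0]]))
for n in("scene","top"):
    im=arm.read_camera(n)
    if n=="scene": cv2.imwrite("pics/g2.png",cv2.resize(im[130:240,200:330],(650,550),interpolation=2))
    print(n,[(np.round(x["xy"],1).tolist(),round(x["confidence"],2)) for x in arm.look_for(n,"bottle")])
E
```

```text
t: 5.45
tool_pos: [0.4489, 0.0266, 0.1403]
ee_rot: [-3.134, 0.217, 0.0]
contact_force: [-0.6, -0.5, -0.2]
finger_gap: 0.0855
[-0.55317623 -0.48999878 -0.19866496] 0.08545367845735415 [0.44886229 0.02656702 0.14033055]
tcp scene [[276.62382396 172.96716686]
 [271.78199442 179.39460495]
 [281.3720029  166.66404818]]
scene [([382.4, 265.1], 0.89), ([278.7, 173.5], 0.86), ([357.4, 257.8], 0.79), ([252.4, 200.1], 0.44)]
top [([133.0, 192.4], 0.58), ([100.6, 194.5], 0.57)]
```

View pics/g2.png

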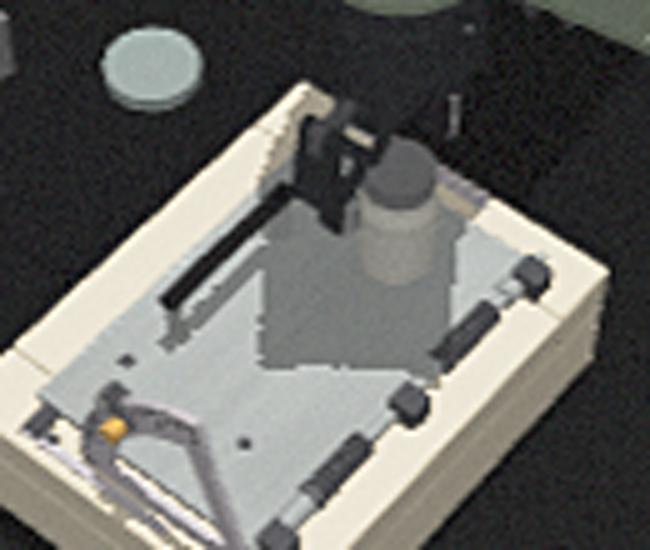

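```bash
python3 -m crank '[{"linear":[0,0.0075,0],"roll":0,"grip":0},{"linear":[0,0,-0.009],"roll":0,"grip":0},{"linear":[0,0,0],"roll":0,"grip":0}]' 40
python3 -m crank '[{"linear":[0,0,0],"roll":0,"grip":255},{"linear":[0,0,0],"roll":0,"grip":255},{"linear":[0,0,0],"roll":0,"grip":255},{"linear":[0,0,0],"roll":0,"grip":255},{"linear":[0,0,0],"roll":0,"grip":255},{"linear":[0,0,0],"roll":0,"grip":255},{"linear":[0,0,0],"roll":0,"grip":255},{"linear":[0,0,0],"roll":0,"grip":255}]' 40
```

```text
t: 5.9
tool_pos: [0.4485, 0.0348, 0.1305]
ee_rot: [-3.134, 0.215, 0.002]
contact_force: [-0.9, -0.2, -0.9]
finger_gap: 0.0856
t: 6.57
tool_pos: [0.449, 0.0341, 0.1318]
ee_rot: [-3.134, 0.217, -0.001]
contact_force: [-0.4, 0.4, 8.7]
finger_gap: 0.0459
```

```bash
python3 -m crank '[{"linear":[0,0,0.02],"roll":0,"grip":255},{"linear":[0,0,0.03],"roll":0,"grip":255},{"linear":[0,0,0.03],"roll":0,"grip":255},{"linear":[0,0,0],"roll":0,"grip":255}]' 40
python3 -m crank '[{"linear":[-0.004,0.02,0],"roll":-0.11,"grip":255},{"linear":[-0.004,0.03,0],"roll":-0.11,"grip":255},{"linear":[-0.004,0.03,0],"roll":-0.11,"grip":255},{"linear":[-0.004,0.03,0],"roll":-0.11,"grip":255},{"linear":[-0.004,0.03,0],"roll":-0.11,"grip":255},{"linear":[-0.004,0.03,0],"roll":-0.11,"grip":255},{"linear":[-0.004,0.03,0],"roll":-0.11,"grip":255},{"linear":[-0.004,0.03,0],"roll":-0.11,"grip":255},{"linear":[-0.004,0.03,0],"roll":-0.11,"grip":255},{"linear":[-0.004,0.03,0],"roll":-0.11,"grip":255}]' 40
python3 -m crank '[{"linear":[-0.002,0.02,0],"roll":-0.11,"grip":255},{"linear":[0,0.009,0],"roll":-0.08,"grip":255},{"linear":[0,0,0],"roll":0,"grip":255},{"linear":[0,0,0],"roll":0,"grip":255}]' 40
python3 - <<'E'
from h import *
s=arm.get_state();print(s["tool_pos"],R.from_rotvec(s["ee_rot"]).as_matrix()[:,0])
cv2.imwrite("pics/g3.png",cv2.resize(arm.read_camera("scene")[130:320,260:450],(600,600),interpolation=2))
E
```

```text
t: 6.9
tool_pos: [0.4502, 0.0344, 0.2156]
ee_rot: [-3.133, 0.217, -0.009]
contact_force: [-0.1, 0.7, -1.1]
finger_gap: 0.0463
t: 7.73
tool_pos: [0.4083, 0.3255, 0.2112]
ee_rot: [2.554, -1.83, -0.0]
contact_force: [0.6, 0.2, -1.0]
finger_gap: 0.046
t: 8.07
tool_pos: [0.4066, 0.3528, 0.211]
ee_rot: [2.377, -2.054, 0.0]
contact_force: [-0.1, -0.7, -1.3]
finger_gap: 0.0458
[0.40663759 0.35277995 0.21100218] [ 1.45087806e-01 -9.89418577e-01  6.38455110e-04]
```

View pics/g3.png

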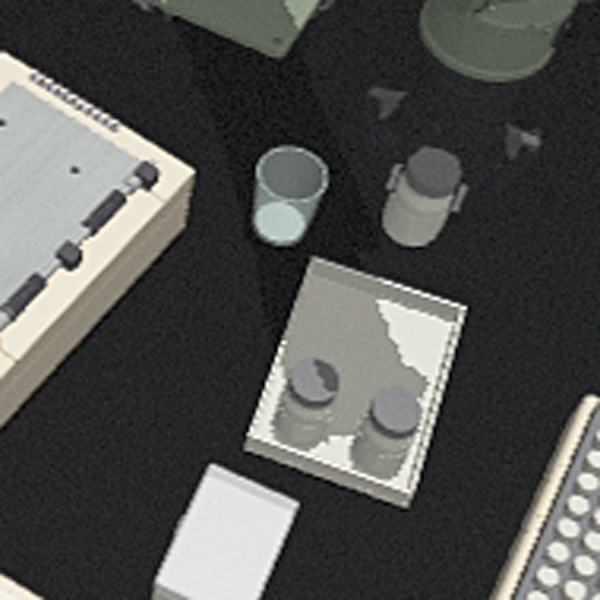

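Bottle held upright above the tray's free end. Lowering it.

```bash
python3 -m crank '[{"linear":[0,0,-0.03],"roll":0,"grip":255},{"linear":[0,0,-0.035],"roll":0,"grip":255},{"linear":[0,0,-0.035],"roll":0,"grip":255},{"linear":[0,0,-0.035],"roll":0,"grip":255},{"linear":[0,0,-0.025],"roll":0,"grip":255},{"linear":[0,0,-0.012],"roll":0,"grip":255},{"linear":[0,0,0],"roll":0,"grip":255},{"linear":[0,0,-0.004],"roll":0,"grip":255},{"linear":[0,0,-0.004],"roll":0,"grip":255},{"linear":[0,0,0],"roll":0,"grip":255}]' 40
```

```text
t: 8.95
tool_pos: [0.4072, 0.353, 0.0317]
ee_rot: [-2.374, 2.057, 0.0]
contact_force: [-0.9, 0.0, -1.6]
finger_gap: 0.0462
```

```bash
python3 -m crank '[{"linear":[0,0,-0.003],"roll":0,"grip":255},{"linear":[0,0,-0.0015],"roll":0,"grip":255},{"linear":[0,0,-0.0005],"roll":0,"grip":255},{"linear":[0,0,0],"roll":0,"grip":255}]' 40
```

```text
t: 9.28
tool_pos: [0.4074, 0.3532, 0.0271]
ee_rot: [-2.373, 2.056, -0.001]
contact_force: [-0.7, -1.9, 11.3]
finger_gap: 0.0459
```

```bash
python3 -m crank '[{"linear":[0,0,0.001],"roll":0,"grip":120},{"linear":[0,0,0],"roll":0,"grip":60},{"linear":[0,0,0],"roll":0,"grip":20},{"linear":[0,0,0],"roll":0,"grip":20},{"linear":[0,0,0],"roll":0,"grip":20},{"linear":[0,0,0.02],"roll":0,"grip":20},{"linear":[0,0,0.035],"roll":0,"grip":20},{"linear":[0,0,0.035],"roll":0,"grip":20},{"linear":[0,0,0.035],"roll":0,"grip":20},{"linear":[0,0,0.04],"roll":0,"grip":20}]' 40
python3 - <<'E'
from fit import *
im=arm.read_camera("scene");cv2.imwrite("pics/g4.png",im)
print([(np.round(x["xy"],1).tolist(),round(x["confidence"],2)) for x in arm.look_for("scene","bottle")])
print(proj("scene",[[.4065,.3533,.05]]),arm.get_state()["tool_pos"])
for a in(0,.7,.74,.78): print(a,T(q,[0,.085-.13*np.cos(a)+.041*np.sin(a),.106+.13*np.sin(a)+.041*np.cos(a)]))
E
```

```text
t: 10.12
tool_pos: [0.4063, 0.3526, 0.1935]
ee_rot: [2.373, -2.057, -0.0]
contact_force: [0.2, 0.3, -0.2]
finger_gap: 0.0786
[([373.8, 228.4], 0.87), ([383.1, 264.0], 0.87), ([356.0, 257.0], 0.66), ([256.1, 195.2], 0.38)]
[[379.22705341 228.01091578]] [0.40838164 0.35426383 0.19741155]
0 [[ 0.52037768 -0.03796083  0.147     ]]
0.7 [[0.52808338 0.01849919 0.22110683]]
0.74 [[0.52871374 0.02311783 0.22393464]]
0.78 [[0.52935888 0.02784481 0.22657378]]
```

```bash
python3 -m crank '[{"linear":[0.008,-0.02,0.01],"roll":-0.028,"grip":0},{"linear":[0.01,-0.037,0],"roll":-0.028,"grip":0},{"linear":[0.01,-0.037,0],"roll":-0.028,"grip":0},{"linear":[0.01,-0.037,0],"roll":-0.028,"grip":0},{"linear":[0.01,-0.037,0],"roll":-0.028,"grip":0},{"linear":[0.01,-0.037,0],"roll":-0.028,"grip":0},{"linear":[0.01,-0.037,0],"roll":-0.028,"grip":0},{"linear":[0.01,-0.037,0],"roll":-0.028,"grip":0},{"linear":[0.01,-0.037,0],"roll":-0.028,"grip":0},{"linear":[0.01,-0.037,0],"roll":-0.028,"grip":0}]' 60
python3 -m crank '[{"linear":[0.01,-0.027,0],"roll":0,"grip":0},{"linear":[0.006,-0.012,0],"roll":0,"grip":0},{"linear":[0,0,0],"roll":0,"grip":0},{"linear":[0,0,0],"roll":0,"grip":0}]'
python3 - <<'E'
from h import *
s=arm.get_state();print(s["tool_pos"],R.from_rotvec(s["ee_rot"]).as_matrix()[:,0])
im=arm.read_camera("scene")
print([(np.round(x["xy"],1).tolist(),round(x["confidence"],2)) for x in arm.look_for("scene","bottle")])
cv2.imwrite("pics/g5.png",cv2.resize(im[150:300,200:400],(800,600),interpolation=2))
E
```

```text
t: 11.05
tool_pos: [0.5049, -0.0018, 0.2021]
ee_rot: [-2.062, 2.37, 0.0]
contact_force: [0.6, 0.5, -0.7]
finger_gap: 0.085
t: 11.38
tool_pos: [0.5207, -0.0391, 0.2019]
ee_rot: [2.063, -2.369, -0.001]
contact_force: [-0.6, 0.2, 0.0]
finger_gap: 0.0854
[ 0.52066889 -0.03913275  0.20191496] [-1.37774157e-01 -9.90463640e-01 -2.42945671e-04]
[([355.7, 256.3], 0.91), ([375.7, 230.0], 0.74), ([381.3, 265.6], 0.63)]
```

View pics/g5.png

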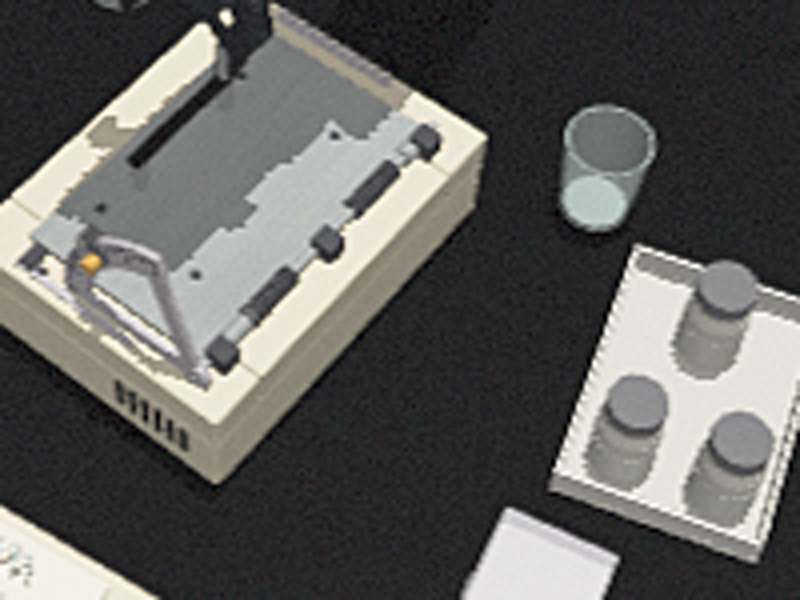

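Bottle stands upright in the free end of the tray (about scene px 379,230), others unmoved. Now descend on the handle.

```bash
python3 -m crank '[{"linear":[0,0.0015,-0.02],"roll":0,"grip":0},{"linear":[0,0,-0.03],"roll":0,"grip":0},{"linear":[0,0,-0.02],"roll":0,"grip":0},{"linear":[0,0,-0.004],"roll":0,"grip":0},{"linear":[0,0,0],"roll":0,"grip":0}]' 60
python3 -m crank '[{"linear":[0,0,0],"roll":0,"grip":255},{"linear":[0,0,0],"roll":0,"grip":255},{"linear":[0,0,0],"roll":0,"grip":255},{"linear":[0,0,0],"roll":0,"grip":255},{"linear":[0,0,0],"roll":0,"grip":255},{"linear":[0,0,0],"roll":0,"grip":255},{"linear":[0,0,0],"roll":0,"grip":255},{"linear":[0,0,0],"roll":0,"grip":255},{"linear":[0,0,0],"roll":0,"grip":255},{"linear":[0,0,0],"roll":0,"grip":255}]' 60
```

```text
t: 11.9
tool_pos: [0.5203, -0.0366, 0.1278]
ee_rot: [2.065, -2.366, -0.002]
contact_force: [-0.2, 0.5, 0.8]
finger_gap: 0.0855
t: 12.73
tool_pos: [0.5208, -0.0389, 0.1286]
ee_rot: [2.062, -2.369, 0.002]
contact_force: [-1.5, -8.0, 4.9]
finger_gap: 0.0053
```

```bash
python3 -m crank '[{"linear":[0,-0.0025,0],"roll":0,"grip":255},{"linear":[0,0,0],"roll":0,"grip":255},{"linear":[0,0.001,0.003],"roll":0,"grip":255},{"linear":[0,0.001,0.003],"roll":0,"grip":255},{"linear":[0,0,0],"roll":0,"grip":255},{"linear":[0,0,0],"roll":0,"grip":255}]' 60
python3 - <<'E'
from h import *
s=arm.get_state();print(s["tool_pos"],s["contact_force"],s["moment"])
im=arm.read_camera("scene")[150:230,200:280];t=arm.read_camera("top")[110:230,190:310]
cv2.imwrite("pics/g6.png",np.hstack([cv2.resize(im,(400,400),interpolation=2),cv2.resize(t,(400,400),interpolation=2)]))
E
```

```text
t: 13.23
tool_pos: [0.5208, -0.0379, 0.1343]
ee_rot: [-2.064, 2.368, 0.0]
contact_force: [0.2, -0.6, 0.2]
finger_gap: -0.0
[ 0.52083989 -0.03786835  0.1343062 ] [ 0.19454756 -0.61776607  0.21171236] [ 0.06171735  0.00813225 -0.01926154]
```

View pics/g6.png

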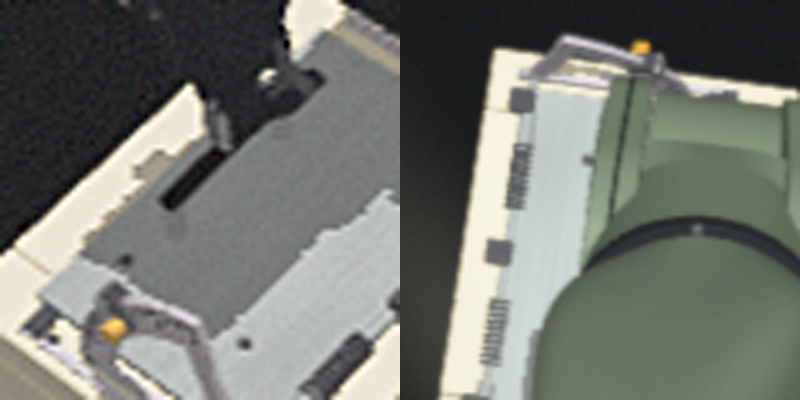

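Pads slipped off the top of the bar (gap 0, fingers above it). Reopen and grip about 10 mm lower.

```bash
python3 -m crank '[{"linear":[0,0,0],"roll":0,"grip":0},{"linear":[0,0,0],"roll":0,"grip":0},{"linear":[0,0,0],"roll":0,"grip":0},{"linear":[0,0,0],"roll":0,"grip":0},{"linear":[0,0,0],"roll":0,"grip":0},{"linear":[0,0,0],"roll":0,"grip":0},{"linear":[0,0,0],"roll":0,"grip":0},{"linear":[0,-0.001,-0.01],"roll":0,"grip":0},{"linear":[0,0,-0.006],"roll":0,"grip":0},{"linear":[0,0,0],"roll":0,"grip":0}]' 60
python3 -m crank '[{"linear":[0,0,0],"roll":0,"grip":255},{"linear":[0,0,0],"roll":0,"grip":255},{"linear":[0,0,0],"roll":0,"grip":255},{"linear":[0,0,0],"roll":0,"grip":255},{"linear":[0,0,0],"roll":0,"grip":255},{"linear":[0,0,0],"roll":0,"grip":255},{"linear":[0,0,0],"roll":0,"grip":255},{"linear":[0,0,0],"roll":0,"grip":255},{"linear":[0,0,0],"roll":0,"grip":255},{"linear":[0,0,0],"roll":0,"grip":255}]' 60
```

```text
t: 14.17
tool_pos: [0.5203, -0.0389, 0.1173]
ee_rot: [2.063, -2.368, -0.002]
contact_force: [0.2, -0.0, -0.3]
finger_gap: 0.0856
t: 15.0
tool_pos: [0.5209, -0.0391, 0.1184]
ee_rot: [-2.064, 2.369, -0.0]
contact_force: [-1.2, -2.6, 5.1]
finger_gap: 0.0093
```

```bash
python3 -m crank '[{"linear":[0,0,0],"roll":0,"grip":255},{"linear":[0,0,0],"roll":0,"grip":255},{"linear":[0,0,0],"roll":0,"grip":255},{"linear":[0,0,0],"roll":0,"grip":255}]' 60
python3 -m crank '[{"linear":[0,0,0.003],"roll":0,"grip":255},{"linear":[0,0.001,0.003],"roll":0,"grip":255},{"linear":[0,0,0],"roll":0,"grip":255},{"linear":[0,0,0],"roll":0,"grip":255},{"linear":[0,0,0],"roll":0,"grip":255}]' 60
```

```text
t: 15.33
tool_pos: [0.5209, -0.0392, 0.1184]
ee_rot: [-2.064, 2.369, -0.0]
contact_force: [-2.0, -3.2, 4.9]
finger_gap: 0.0096
t: 15.75
tool_pos: [0.5211, -0.0374, 0.1241]
ee_rot: [-2.064, 2.367, 0.0]
contact_force: [4.4, 4.3, -9.2]
finger_gap: 0.0092
```

```bash
python3 -m crank '[{"linear":[0.0002,0.0015,0.0033],"roll":0,"grip":255},{"linear":[0.0002,0.0015,0.0033],"roll":0,"grip":255},{"linear":[0.0004,0.003,0.0061],"roll":0,"grip":255},{"linear":[0.0004,0.003,0.0061],"roll":0,"grip":255},{"linear":[0.0005,0.0035,0.0058],"roll":0,"grip":255},{"linear":[0.0005,0.0035,0.0058],"roll":0,"grip":255},{"linear":[0.0005,0.0041,0.0054],"roll":0,"grip":255},{"linear":[0.0005,0.0041,0.0054],"roll":0,"grip":255},{"linear":[0,0,0],"roll":0,"grip":255},{"linear":[0,0,0],"roll":0,"grip":255}]' 60
```

```text
t: 16.58
tool_pos: [0.5242, -0.015, 0.1658]
ee_rot: [2.063, -2.369, 0.003]
contact_force: [4.4, -8.8, -5.1]
finger_gap: 0.0091
```

```bash
python3 -m crank '[{"linear":[0.0005,0.0044,0.005],"roll":0,"grip":255},{"linear":[0.0005,0.0044,0.005],"roll":0,"grip":255},{"linear":[0.0006,0.005,0.0045],"roll":0,"grip":255},{"linear":[0.0006,0.005,0.0045],"roll":0,"grip":255},{"linear":[0.0005,0.0053,0.0041],"roll":0,"grip":255},{"linear":[0,0,0],"roll":0,"grip":255},{"linear":[0,0,0],"roll":0,"grip":255},{"linear":[0,0,0],"roll":0,"grip":255}]' 60
python3 - <<'E'
from fit import *
s=arm.get_state();print(s["tool_pos"],s["contact_force"])
a=arm.read_camera("scene");b=arm.read_camera("top")
print([(n,t,[(np.round(x["xy"],1).tolist(),round(x["confidence"],2)) for x in arm.look_for(n,t)[:3]]) for n in("scene","top") for t in("pointer","tab_mark","handle")])
cv2.imwrite("pics/h1.png",np.vstack([cv2.resize(a[185:225,200:300],(800,320),interpolation=2),cv2.resize(b[110:145,220:320],(800,280),interpolation=2)]))
for A in(.6,.65,.7,.75,.8):
    P=T(q,[[.14,.085-r*np.cos(A),.106+r*np.sin(A)] for r in(.127,.136)])
    print(A,proj("scene",P).round(1).tolist(),proj("top",P).round(1).tolist())
E
```

```text
t: 17.25
tool_pos: [0.5275, 0.0077, 0.1895]
ee_rot: [2.061, -2.371, 0.007]
contact_force: [3.0, -14.8, 7.4]
finger_gap: 0.0088
[0.527502   0.00766207 0.18945207] [  3.02717339 -14.82282239   7.35892725]
[('scene', 'pointer', [([255.9, 191.5], 0.62), ([222.2, 212.9], 0.48)]), ('scene', 'tab_mark', [([222.3, 211.8], 0.62)]), ('scene', 'handle', [([257.8, 191.3], 0.71), ([366.6, 244.6], 0.58)]), ('top', 'pointer', []), ('top', 'tab_mark', []), ('top', 'handle', [])]
0.6 [[218.4, 208.5], [216.3, 206.0]] [[270.8, 131.3], [274.0, 131.2]]
0.65 [[219.3, 208.2], [217.2, 205.6]] [[269.4, 130.6], [272.4, 130.4]]
0.7 [[220.3, 207.9], [218.2, 205.4]] [[267.8, 129.8], [270.7, 129.6]]
0.75 [[221.3, 207.7], [219.4, 205.2]] [[266.1, 129.0], [268.9, 128.7]]
0.8 [[222.5, 207.7], [220.6, 205.1]] [[264.2, 128.3], [267.0, 127.9]]
```

View pics/h1.png

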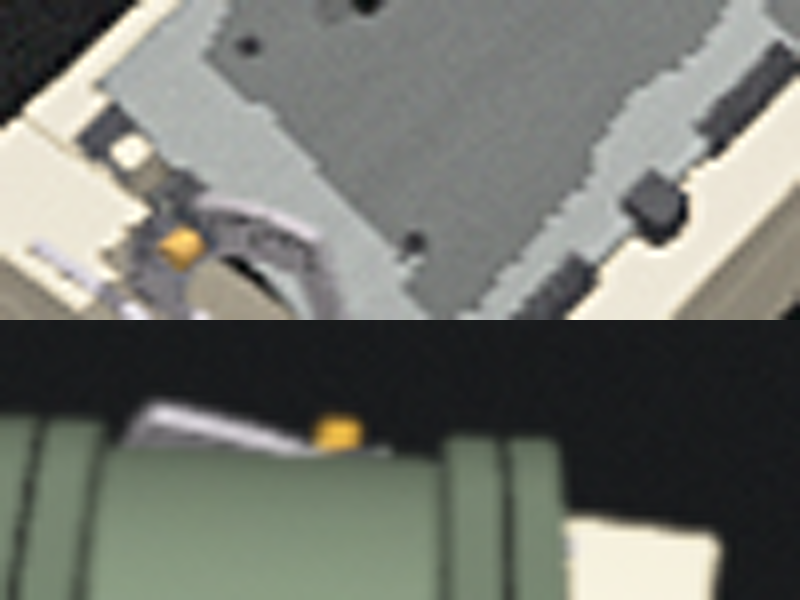

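```bash
python3 - <<'E'
from fit import *
for a in(0,.5,.55,.6,.65,.7,.75):
    c,s=np.cos(a),np.sin(a)
    L=[[.13,-.165,.003],[.13,-.165,-.003],[.145,-.136,0],[-.055,-.13,.041],[.055,-.13,.041],[0,-.13,.041]]
    P=T(q,[[x,.085+y*c+z*s,.106-y*s+z*c] for x,y,z in L])
    print(a,((proj("scene",P)-[200,185])*8).round(0).tolist())
s=arm.get_state()
print(proj("scene",[s["tool_pos"]]))
E
```

```text
0 [[56.0, 189.0], [58.0, 198.0], [88.0, 264.0], [457.0, -140.0], [261.0, 46.0], [361.0, -48.0]]
0.5 [[81.0, 93.0], [77.0, 98.0], [107.0, 186.0], [534.0, -192.0], [332.0, 1.0], [434.0, -97.0]]
0.55 [[89.0, 88.0], [83.0, 92.0], [113.0, 181.0], [545.0, -193.0], [342.0, 0.0], [446.0, -98.0]]
0.6 [[97.0, 83.0], [91.0, 87.0], [120.0, 178.0], [557.0, -194.0], [354.0, 0.0], [457.0, -99.0]]
0.65 [[106.0, 79.0], [100.0, 82.0], [128.0, 175.0], [569.0, -194.0], [366.0, 1.0], [469.0, -98.0]]
0.7 [[117.0, 76.0], [109.0, 78.0], [136.0, 172.0], [582.0, -193.0], [378.0, 3.0], [482.0, -97.0]]
0.75 [[128.0, 74.0], [119.0, 76.0], [145.0, 171.0], [595.0, -191.0], [392.0, 6.0], [495.0, -95.0]]
[[257.05147773 178.18078246]]
```

```bash
python3 - <<'E'
from fit import *
g=cv2.imread("pics/top0.png"); print("top cols 258-276 rows 120-138"); print(g[120:138,258:277].mean(2).astype(int))
g=cv2.imread("pics/scene0.png"); print("scene cols 214-232 rows 202-220"); print(g[202:220,214:233].mean(2).astype(int))
a=np.mean([arm.read_camera("scene").astype(float) for _ in range(4)],0)
print("now scene"); print(a[198:222,208:233].mean(2).astype(int)); np.save("now.npy",a)
E
```

```text
top cols 258-276 rows 120-138
[[ 25  27  27  27  27  26  25  25  25  26  25  26  24  25  25  26  27  27
   25]
 [ 25  27  36  42  39  36  31  26  26  25  26  27  26  25  25  25  27  25
   27]
 [ 28  39  70  92  91  85  62  32  25  27  25  26  26  27  27  25  26  24
   27]
 [ 32  65 114 149 159 152 117  49  25  26  26  24  25  26  24  24  25  27
   26]
 [ 49  83 129 156 161 153 116  52  29  26  29  26  25  26  27  26  25  26
   28]
 [109 133 159 158 154 142 107  55  45  53  48  31  25  26  26  24  28  25
   26]
 [186 186 171 142 121 101  89  82  89 108  96  45  24  26  26  26  26  26
   23]
 [173 185 185 179 159 115  90  88  99 124 116  62  29  26  26  26  25  26
   26]
 [106 122 147 163 150 106  89  91 102 118 107  75  33  24  26  25  26  26
   26]
 [ 92  97 102 108 111  96  90  94 120 137 107  76  42  28  25  26  25  24
   27]
 [ 95  81  80  81  80  80  82  96 137 154 111  97  83  56  35  30  31  28
   27]
 [117  79  71  70  69  68  69  87 132 140 103 129 145 116  86  73  71  60
   50]
 [138 118 108 112 110 108 102  88  85  88  95 127 149 161 161 151 155 142
  125]
 [143 140 135 125
[... 3710 characters left out ...]
16  92  96 118 157 182 187 181 153  95
   74 113 128 125 125  98 105]
 [226 228 228 231 190 131 144 142 116  79  85 106  98 128 164 158 128  97
  110 127 126 129 128 127 126]
 [219 223 228 232 195 140 146 144 116  97  98 116 120 101 114 115 109 130
  142 102  49  37  71 129 137]
 [206 218 222 229 239 202 151 142 130 109 117 108 113 116 105 105 138 158
  158 161 123  49  10  93 177]
 [146 195 217 223 235 246 205 141 101 100 128 127 126 125 120 124 144 156
  153 156 162 141  82  26  50]
 [239 194 191 224 187 143 146 128 115 126 124 123 126 124 113 132 151 154
  153 153 154 161 163 117  39]
 [233 236 222 202 158 131 142 154 124  88 108 125 124 123 114 137 155 151
  151 151 150 153 155 161 135]]
```

```bash
cat > ang.py <<'E'
from fit import *
from scipy.optimize import minimize_scalar
def blob(im,c,w=5):
    c=np.round(c).astype(int); p=im[c[1]-w:c[1]+w+1,c[0]-w:c[0]+w+1].mean(2)
    d=np.clip(np.median(p)-p-25,0,None); y,x=np.mgrid[-w:w+1,-w:w+1]
    return np.array([c[0]+(d*x).sum()/d.sum(),c[1]+(d*y).sum()/d.sum()])
im0=cv2.imread("pics/scene0.png").astype(float)
def pl(L,a):
    c,s=np.cos(a),np.sin(a); return T(q,[[x,.085+y*c+z*s,.106-y*s+z*c] for x,y,z in L])
o0=np.array([blob(im0,(225.5,202)),blob(im0,(248.8,218.7))])
L=[]
for u in o0:
    w=atz("scene",u,.109)-[q[0],q[1],0]; c,s=np.cos(q[2]),np.sin(q[2])
    L.append([c*w[0]+s*w[1],-s*w[0]+c*w[1]-.085,.003])
def angle(im,guess):
    o=np.array([blob(im,u) for u in proj("scene",pl(L,guess))])
    e=lambda a:proj("scene",pl(L,a))-o
    return [minimize_scalar(lambda a:(e(a)[i]**2).sum(),bounds=(0,1.2),method="bounded").x for i in(0,1)],minimize_scalar(lambda a:(e(a)**2).sum(),bounds=(0,1.2),method="bounded").x,o,e(guess)
E
python3 - <<'E'
from ang import *
print(np.round(L,4),o0)
im=np.load("now.npy")
for g in(.58,.62): print(angle(im,g))
E
python3 -m crank '[{"linear":[0.0003,0.0015,0.004],"roll":0,"grip":255},{"linear":[0.0004,0.003,0.003],"roll":0,"grip":255},{"linear":[0.0004,0.0035,0.003],"roll":0,"grip":255},{"linear":[0.0004,0.003,0.0025],"roll":0,"grip":255},{"linear":[0,0,0],"roll":0,"grip":255},{"linear":[0,0,0],"roll":0,"grip":255},{"linear":[0,0,0],"roll":0,"grip":255}]' 60
python3 - <<'E'
from ang import *
im=np.mean([arm.read_camera("scene").astype(float) for _ in range(3)],0); np.save("now2.npy",im)
for g in(.70,.74): print(angle(im,g))
E
```

```text
[[ 0.0864 -0.1385  0.003 ]
 [ 0.0797 -0.0512  0.003 ]] [[223.94195142 203.77933306]
 [248.46855059 218.31631723]]
([np.float64(0.6816219137210545), np.float64(0.6209870193950645)], np.float64(0.674410667501356), array([[230.51244019, 190.41674641],
       [251.37065814, 214.82723949]]), array([[-1.69811574,  2.44186675],
       [-0.35313951,  0.04242722]]))
([np.float64(0.6819472276321744), np.float64(0.6209870193950645)], np.float64(0.6746949650740106), array([[230.52232143, 190.42013889],
       [251.37065814, 214.82723949]]), array([[-0.91497818,  2.08068282],
       [-0.01634682, -0.03772412]]))
t: 18.43
tool_pos: [0.529, 0.0221, 0.2001]
ee_rot: [-2.065, 2.367, -0.0]
contact_force: [15.5, 4.4, -29.9]
finger_gap: 0.0088
([np.float64(0.7959303837320894), np.float64(0.7625917659515259)], np.float64(0.7919026719136243), array([[233.64836957, 189.55543478],
       [252.70195794, 214.78390138]]), array([[-2.28419518,  2.408214  ],
       [-0.61804913, -0.0880887 ]]))
([np.float64(0.7960429706556092), np.float64(0.7625917659515259)], np.float64(0.7920018698633519), array([[233.65171192, 189.55489965],
       [252.70195794, 214.78390138]]), array([[-1.32548332,  2.23162119],
       [-0.22629912, -0.10130752]]))
```

```bash
sed -i 's/blob(im0,(225.5,202))/blob(im0,(225,201.5),3)/' ang.py
python3 -m crank '[{"linear":[0.0005,0.0005,-0.0015],"roll":0,"grip":255},{"linear":[0.0005,0.0005,-0.001],"roll":0,"grip":255},{"linear":[0,0,0],"roll":0,"grip":255},{"linear":[0,0,0],"roll":0,"grip":255},{"linear":[0,0,0],"roll":0,"grip":255}]' 60
python3 - <<'E'
from ang import *
print(np.round(L,4),o0)
for f,g in(("now",.62),("now2",.74)): print(angle(np.load(f+".npy"),g))
im=np.mean([arm.read_camera("scene").astype(float) for _ in range(3)],0); np.save("now3.npy",im)
print(angle(im,.75)); s=arm.get_state(); print(s["tool_pos"],s["contact_force"],s["moment"])
cv2.imwrite("pics/h2.png",cv2.resize(im[192:226,202:242].astype(np.uint8),(705,600),interpolation=2))
E
```

```text
t: 19.0
tool_pos: [0.5288, 0.0203, 0.1987]
ee_rot: [2.061, -2.368, 0.002]
contact_force: [-1.4, -11.1, 0.4]
finger_gap: 0.0089
[[ 0.0793 -0.1414  0.003 ]
 [ 0.0797 -0.0512  0.003 ]] [[224.82365747 201.6850508 ]
 [248.46855059 218.31631723]]
([np.float64(0.6090307616801982), np.float64(0.6209870193950645)], np.float64(0.6106311493949519), array([[230.52719033, 190.4204431 ],
       [251.37065814, 214.82723949]]), array([[ 0.11195091, -0.3626522 ],
       [-0.01634682, -0.03772412]]))
([np.float64(0.7475640855960648), np.float64(0.7625917659515259)], np.float64(0.7495781119144559), array([[233.65340567, 189.55153707],
       [252.70195794, 214.78390138]]), array([[-0.23269955, -0.25172468],
       [-0.22629912, -0.10130752]]))
([np.float64(0.7306495072630487), np.float64(0.7407324035131185)], np.float64(0.7319769409070523), array([[233.21656882, 189.51663405],
       [252.48369927, 214.86427146]]), array([[ 0.45890254, -0.25455958],
       [ 0.09260887, -0.18145744]]))
[0.52881076 0.02026998 0.19870294] [ -0.22455738 -10.16883166  -0.27403265] [-2.6460891   0.23802261  0.25032592]
```

View pics/h2.png

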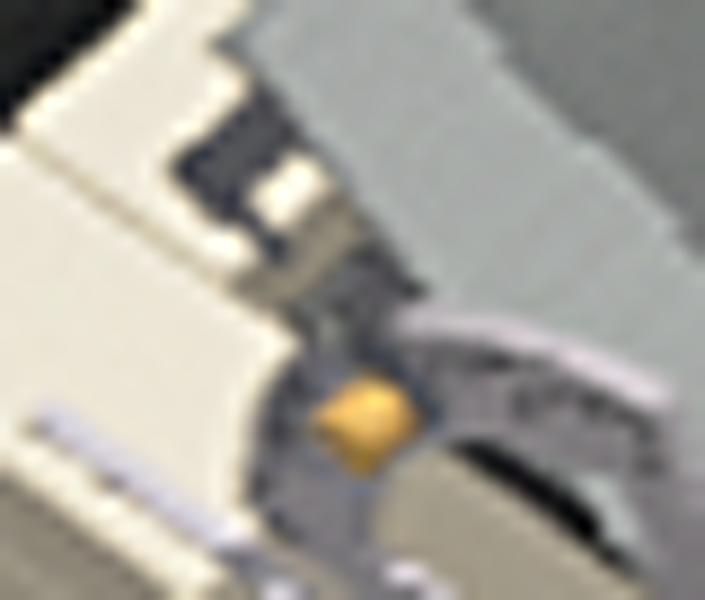

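```bash
python3 - <<'E'
from ang import *
def scr(f,n):
    im=cv2.imread(f).astype(float); w=np.clip(im[...,2]-im[...,0]-50,0,None)
    b={"top":(slice(115,132),slice(254,272)),"scene":(slice(208,222),slice(214,232))}[n]
    y,x=np.mgrid[b]; w=w[b]; return np.array([(w*x).sum()/w.sum(),(w*y).sum()/w.sum()])
ut,us=scr("pics/top0.png","top"),scr("pics/scene0.png","scene"); print(ut,us)
for bt,bs in(((0,0),(0,0)),((.45,0),(.8,.7))):
    f=lambda p:np.r_[proj("top",T(q,[[p[0],.085-p[1]*np.cos(p[2]),.106+p[1]*np.sin(p[2])]]))[0]-ut+bt,proj("scene",T(q,[[p[0],.085-p[1]*np.cos(p[2]),.106+p[1]*np.sin(p[2])]]))[0]-us+bs]
    r=least_squares(f,[.16,.115,.74]); print("screw x,r,a",r.x.round(4),r.fun.round(2))
for x in(.14,.146,.150):
  for a in(.68,.74,.80):
    P=T(q,[[x,.085-r*np.cos(a),.106+r*np.sin(a)] for r in(.127,.117)])
    print(x,a,(proj("scene",P)+[.8,.7]).round(1).tolist(),(proj("top",P)+[.45,0]).round(1).tolist())
E
```

```text
[261.8982684 123.8023088] [222.30893536 215.24334601]
screw x,r,a [0.153  0.1119 0.7702] [-0.41  0.22 -0.51 -0.07]
screw x,r,a [0.153  0.114  0.7861] [ 0.14 -0.07  0.17  0.02]
0.14 0.68 [[220.7, 208.7], [223.0, 211.5]] [[268.9, 130.1], [265.6, 130.4]]
0.14 0.74 [[221.9, 208.5], [224.1, 211.3]] [[266.9, 129.2], [263.7, 129.5]]
0.14 0.8 [[223.3, 208.4], [225.4, 211.2]] [[264.7, 128.3], [261.7, 128.7]]
0.146 0.68 [[219.2, 210.1], [221.5, 213.0]] [[269.2, 127.7], [265.9, 127.9]]
0.146 0.74 [[220.4, 209.9], [222.6, 212.8]] [[267.2, 126.8], [264.1, 127.1]]
0.146 0.8 [[221.8, 209.8], [223.9, 212.7]] [[265.0, 125.8], [262.1, 126.3]]
0.15 0.68 [[218.2, 211.1], [220.5, 213.9]] [[269.4, 126.1], [266.1, 126.3]]
0.15 0.74 [[219.4, 210.9], [221.6, 213.7]] [[267.4, 125.1], [264.3, 125.5]]
0.15 0.8 [[220.8, 210.8], [222.9, 213.7]] [[265.3, 124.2], [262.3, 124.6]]
```

```bash
python3 -m crank '[{"linear":[0,0,0],"roll":0,"grip":255},{"linear":[0,0,0],"roll":0,"grip":255},{"linear":[0,0,0],"roll":0,"grip":255},{"linear":[0,0,0],"roll":0,"grip":255},{"linear":[0,0,0],"roll":0,"grip":255},{"linear":[0,0,0],"roll":0,"grip":255},{"linear":[0,0,0],"roll":0,"grip":255},{"linear":[0,0,0],"roll":0,"grip":255},{"linear":[0,0,0],"roll":0,"grip":255},{"linear":[0,0,0],"roll":0,"grip":255}]' 60
python3 - <<'E'
from ang import *
ims=[arm.read_camera("scene") for _ in range(6)]
print([round(angle(i.astype(float),.73)[1],3) for i in ims],angle(np.mean(ims,0),.73)[:2])
a=ims[0];cv2.imwrite("pics/f.png",cv2.resize(a[110:340,110:440],(800,558),interpolation=2))
E
```

```text
t: 19.98
tool_pos: [0.5288, 0.0203, 0.1987]
ee_rot: [2.061, -2.368, 0.002]
contact_force: [-0.8, -10.2, 0.0]
finger_gap: 0.0089
[np.float64(0.732), np.float64(0.732), np.float64(0.731), np.float64(0.732), np.float64(0.732), np.float64(0.731)] ([np.float64(0.7305609234467989), np.float64(0.7402711387763238)], np.float64(0.7318372813087693))
```

View pics/f.png

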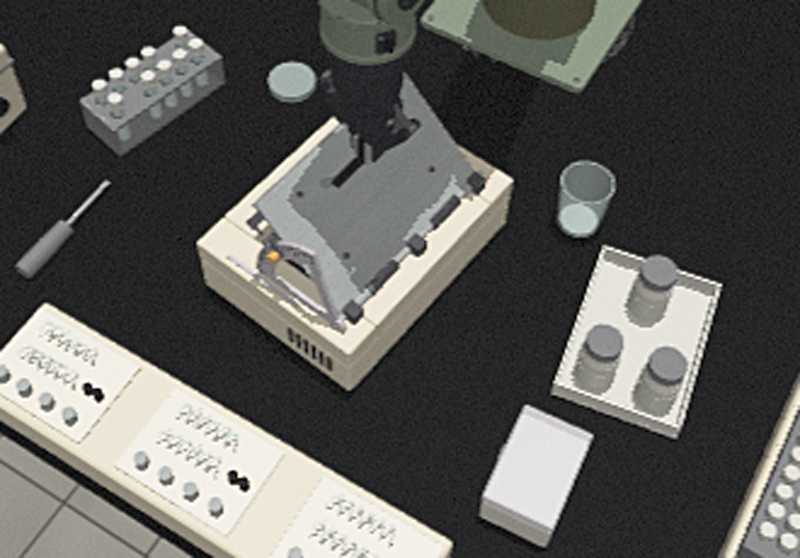

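All in place and steady at 0.732 (the line readings put the tab at ≈0.73–0.74, the screw reading a bit higher). A small nudge of 0.01 rad, then hand in.

```bash
python3 -m crank '[{"linear":[0.0001,0.0012,0.0007],"roll":0,"grip":255},{"linear":[0,0,0],"roll":0,"grip":255},{"linear":[0,0,0],"roll":0,"grip":255},{"linear":[0,0,0],"roll":0,"grip":255},{"linear":[0,0,0],"roll":0,"grip":255},{"linear":[0,0,0],"roll":0,"grip":255}]' 60
python3 - <<'E'
from ang import *
print(angle(np.mean([arm.read_camera("scene") for _ in range(4)],0),.74)[:2])
print(arm.sign_off())
E
```

```text
t: 20.78
tool_pos: [0.529, 0.0215, 0.1995]
ee_rot: [2.061, -2.368, 0.003]
contact_force: [-0.8, -10.7, 0.8]
finger_gap: 0.0085
([np.float64(0.7422184219126121), np.float64(0.7541177858735248)], np.float64(0.7438203875129376))
the job is handed in; nothing more can be done
None
```

The bottle now stands upright in the free end of the drip tray. The arm is holding the cover by its bar at about 0.744 rad, and I handed the job in at about 21 s.

- **Two grips had to be redone:** The first hold on the bottle caught its cap or shoulder. The first hold on the bar slipped off its top before the cover had visibly lifted. Both were corrected by gripping lower.
- **Last checks:** Before the final nudge, the cover read 0.731–0.732 rad in six frames about a second after the previous move. I then raised it 0.01 rad. The force at the handle was about 11 N. A picture taken just before the nudge showed the bottle upright, and the other bottles and bystanders where they had been. I did not re-picture them afterwards.
- **Where the checks disagreed:** The tab's white line puts the tab at about 0.73–0.74 rad, read from both cameras. The thumb screw's position suggested 0.77–0.79. I trusted the line, because it is the specified mark. The two screw holes I tracked to get the cover angle differ by 0.012 rad. I could not compare the pointer with the tab directly, because in the scene view the pointer's position barely changes with angle and the arm hid it from the top camera.

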